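Riddle the offcuts and save the blank

ROBOT

A 6-joint arm with a two-finger parallel gripper is mounted at the origin on the work surface. World frame = base frame: x ahead of the robot, y to its left, z up, the work surface at z = 0. Lengths are in m, angles in rad, forces in N, time in s.
With the tool pointing down it reaches from about 0.3 to 0.825 m from the base axis. Payload 5.4 kg.
Tool frame: the origin (TCP) lies at the very end of the fingers, on their centre line; the grasp point (between the pads) lies 19 mm behind it; z points along the fingers, y is the line along which they close (so a half turn about z gives the same grasp; the last joint's range is limited). The gripper opens to 92 mm and grips with 3 to 60 N. Pads are 20 mm wide; open, the fingers measure 128 mm over their backs; the gripper's body (75 mm by 189 mm) begins 69 mm behind the grasp point.
Start: joints at [-1.487, 0.158, 1.597, -0, 1.386, -0.21], TCP at [0.166, -0.55, 0.215] pointing down, gripper open.
Joint ranges: [-2.91, 2.91], [-0.94, 2.29], [0.18, 2.7], [-1.29, 4.43], [0.17, 2.64], [-3, 3]. Speed limits (rad/s): [2.57, 2.57, 3.14, 3.14, 3.14, 3.14].

INTERFACE

Orientations are given as a rotation vector (axis times angle).
In Python, from station import env gives the robot as it stands.
- The arm moves only by the shell command python3 -m pendant 'ROWS' [FORCE]. ROWS is JSON, one flat list of numbers, 7 for each row, row after row: the shift along the tool's x, y, z scaled (see below), then the turn, a rotation vector about the tool's x, y, z scaled (see below), then the closure, from 0 (fully open) to 1 (shut). A call has 1 to 5 rows; each row shifts and turns the commanded pose from where the row before left it, along the tool's axes as they then stand; what a row does not reach is not made up. The controller multiplies each number of a shift by 30 mm and each number of a turn by 6 degrees. A row lasts 1/10 s, in which the tool goes at most 50 mm and 8.59 degrees, less where a joint would pass 70% of its speed; a pose out of reach is approached as far as the arm can. A call with a number of a shift or a turn outside -1 to 1 is refused whole. A call with a gripper value outside its range is refused whole. The fingers move at their own pace and stop on an object; FORCE is the grip in N (left out, the last holds). Time passes only in rows, so rows that do not move let the fingers close. It gives the time, the measured TCP pose, the force, the opening and the grip force at its end, in the units of the state.
- env.observe(): the state, without advancing time (a new reading comes with each control period).
- env.camera(name): name is "scene" or "top" or "wrist"; returns a dict with "image" (400x640x3 uint8, red, green, blue), "fx", "fy", "cx", "cy" (pixels), "k1" (the pictures are not rectified: a ray, as slopes to the right and down, at radius r is drawn at 1 + k1 r^2 times it, then the intrinsics apply), "view" (4x4, takes a point from world to camera coordinates). Camera axes: x right, y down, z forward; pixel columns grow to the right and rows downward; lengths in m; the calibration is good to about 2 mm. A picture is of the moment at which its call begins. There is no depth.
- env.job_done(): hands the job in; it is judged then, once.
The state is a dict: "t": time; "joint_pos": joint angles; "qvel": joint speeds; "joint_efforts": joint torques, N m; "eef_pos": TCP position; "tool_rot": TCP orientation; "ft_force": force on the tool from outside, world axes, zero at the start; "torque": the same for the moment, N m; "opening": finger opening in m; "gripper_force": force on a finger pad.
Only numpy, scipy, OpenCV 4.12 (cv2) and the standard library are available. Lean on these libraries where they do the work, as an engineer would, in place of code of your own. Each camera call takes 0.05 s, during which the arm holds its last target. There are 200 camera calls.

TASK

Lift the tray by its handle so that the wood in it tips out onto the bars: the short offcuts must fall through into the box and the long blank stay on top. Lower the empty tray back down level, then pick the blank off the bars and set it down lying flat inside the shallow stock tray without dropping it; leave the mallet, chisel and glue bottle where they are.

Things in the scene. Friction and masses are not known exactly. Their poses are not given: they have to be found in the camera images.
- riddle: Plywood catch box with a grate of steel bars in its open top, fixed. Outside 274 mm (its x) by 264 mm (its y), walls 12 mm thick, floor 6 mm. Origin: centre of its underside, on the bench; z up. Rim 112 mm above the bench (22 mm above the bars), but 120 mm on the -y side, where the tipping tray is hinged.
- grate (a point): Centre of the grate, level with the tops of the bars, 90 mm above the bench; axes as the riddle's. Five round bars, 10 mm thick, run along y at x = -120, -60, 0, 60 and 120 mm; the gaps are 50 mm wide.
- tray (a joint): Angle of the plywood tipping tray: 0 = level, grows as its outer (-y) edge is lifted, stop at 1.15 rad. Open towards the grate, 45 mm walls on the other three sides. The wood slides off at about 0.5 to 0.8 rad, surely at 1. About 6 N at the handle lifts it; let go, the empty tray sinks back slowly.
- tray_hinge (a point): Middle of the tray's hinge line, which runs along the riddle's x, 125 mm above the bench, 126 mm to -y of the riddle's centre. Axes turn with the tray (parallel to the riddle's when level). The tray is 250 mm (x) by 175 mm (y); its floor's top is 8 mm above the hinge line.
- tray_handle (a point): Middle of the round steel handle bar, 14 mm thick, 110 mm clear length along the riddle's x, outside the tray's outer wall with 38 mm clear between; level, it is 220 mm to -y of the hinge line and 45 mm above it. It swings about the hinge and may turn within the fingers. Axes turn with the tray.
- blank_center (a point): Centre of the plain hardwood blank, a square bar 130 x 54 x 54 mm, 0.2 to 0.35 kg, at first lying in the tipping tray. Its x axis is along its length; any of its four long sides may end up uppermost after tipping.
- stock_tray: Shallow plywood stock tray, fixed, 190 mm (its x) by 120 mm outside, walls 5 mm thick and 22 mm high, floor 5 mm. Origin: centre of its underside, on the bench.
- mallet: Bystander: small mallet lying on the bench, brass head 44 mm across and 75 mm high standing on end, turned wooden handle 117 mm. Origin under the head.
- chisel: Bystander: bench chisel, 260 mm long, lying along its x; origin under its middle.
- glue: Bystander: white glue bottle, 60 mm across, 150 mm high; origin under its centre.
- blank: The same blank; origin in the centre of one long side, 27 mm from its centre.
- offcut0_center (a point): Centre of a short square offcut, a 32 mm cube, plain wood, 20 g, at first in the tipping tray between the blank and the grate; slips through the gaps of the grate.
- offcut1_center (a point): Centre of a short dowel offcut, 34 mm across, 30 mm long, plain wood, 20 g, at first in the tipping tray between the blank and the grate; slips through the gaps of the grate.
- offcut2_center (a point): Centre of a short square offcut, a 32 mm cube, plain wood, 20 g, at first in the tipping tray between the blank and the grate; slips through the gaps of the grate.
- offcut3_center (a point): Centre of a short dowel offcut, 34 mm across, 30 mm long, plain wood, 20 g, at first in the tipping tray between the blank and the grate; slips through the gaps of the grate.
There are look-alikes about, which are no part of the job. What is shaped like the part that bears offcut1_center but white or yellow is not meant.

How it is judged:
On the way, in this order (a step that is already met when the one before it is completed fails the run):
1. the tray is tipped up and the blank has gone onto the bars (x of blank_center in the frame of riddle between -0.125 and 0.125 m and y of blank_center in the frame of riddle between -0.12 and 0.12 m and z of blank_center in the frame of riddle between 0.1 and 0.165 m and value of joint tray above 0.35 rad), for 0.1 s.
2. the tray is lowered level again with the blank still on the bars (x of blank_center in the frame of riddle between -0.125 and 0.125 m and y of blank_center in the frame of riddle between -0.12 and 0.12 m and z of blank_center in the frame of riddle between 0.1 and 0.165 m and value of joint tray below 0.08 rad), for 0.1 s.
At the end, for the whole second after the job is handed in: The blank lies still inside the stock tray, its length level within 0.17 rad and its centre 20 to 40 mm above the tray's underside; all four offcuts are in the catch box, their centres less than 72 mm above the bench, wholly under the bars; the tipping tray is down (under 0.08 rad) (x of blank_center in the frame of stock_tray between -0.09 and 0.09 m and y of blank_center in the frame of stock_tray between -0.055 and 0.055 m and z of blank_center in the frame of stock_tray between 0.02 and 0.04 m and angle between blank_center's own x axis and vertical between 1.4 and 1.74 rad and linear speed of blank below 0.02 m/s and x of offcut0_center in the frame of riddle between -0.125 and 0.125 m and y of offcut0_center in the frame of riddle between -0.12 and 0.12 m and z of each of offcut0_center, offcut1_center, offcut2_center, offcut3_center in the frame of riddle below 0.072 m and x of offcut1_center in the frame of riddle between -0.125 and 0.125 m and y of offcut1_center in the frame of riddle between -0.12 and 0.12 m and x of offcut2_center in the frame of riddle between -0.125 and 0.125 m and y of offcut2_center in the frame of riddle between -0.12 and 0.12 m and x of offcut3_center in the frame of riddle between -0.125 and 0.125 m and y of offcut3_center in the frame of riddle between -0.12 and 0.12 m and value of joint tray below 0.08 rad); the robot touches nothing.
It fails at once if the mallet is disturbed (moved over 20 mm) (distance of mallet from where it was at the start of the episode above 0.02 m).
It fails at once if the chisel is disturbed (moved over 20 mm) (distance of chisel from where it was at the start of the episode above 0.02 m).
It fails at once if the glue is disturbed (moved over 20 mm) (distance of glue from where it was at the start of the episode above 0.02 m).
It fails at once if the blank is dropped into the stock tray (falls free faster than 0.7 m/s, about 25 mm) (horizontal distance between blank_center and stock_tray below 0.12 m and linear speed of blank above 0.7 m/s and contact force between the fingers and blank below 0.1 N).
It also fails if it takes over 64 s, if anything falls off the work surface, if the arm or the gripper's body presses on something with over 40 N, if the wrist force passes 120 N, or if a joint passes its speed limit or range.

## Working session

There is one attempt and no reset: what is moved stays moved. The work goes in short steps, Python scripts to look and compute and a shell command to move; the robot and the scene stay as the last step left them, time stands still between calls to the robot, and variables do not carry over. Pictures are saved under pics/ and viewed, at most 14 in all, crops included, and the job is handed in when it is done.

```bash
mkdir -p pics; cat > h.py <<'E'
import numpy as np, cv2
from scipy.spatial.transform import Rotation as R
from station import env
def cam(n):
    c=env.camera(n); c['K']=np.array([[c['fx'],0,c['cx']],[0,c['fy'],c['cy']],[0,0,1.]]); c['D']=np.array([c['k1'],0,0,0.]); c['view']=np.array(c['view']); return c
def save(c,f): cv2.imwrite('pics/'+f,c['image'][:,:,::-1])
def ray(c,px):
    p=cv2.undistortPoints(np.array(px,float).reshape(-1,1,2),c['K'],c['D']).reshape(-1,2)
    V=c['view']; d=np.c_[p,np.ones(len(p))]@V[:3,:3]; return -V[:3,:3].T@V[:3,3], d
def plane(c,px,z):
    o,d=ray(c,px); return o+d*((z-o[2])/d[:,2:])
def proj(c,P):
    V=c['view']; r,_=cv2.projectPoints(np.array(P,float).reshape(-1,1,3),cv2.Rodrigues(V[:3,:3])[0],V[:3,3],c['K'],c['D']); return r.reshape(-1,2)
def st():
    s=env.observe(); return s
E
python3 - <<'E'
from h import *
for n in('scene','top'):
    c=cam(n); save(c,n+'0.png'); print(n,-c['view'][:3,:3].T@c['view'][:3,3],c['k1'],c['fx'])
s=st(); print(s['t'],s['eef_pos'],s['tool_rot'],R.from_rotvec(s['tool_rot']).as_matrix().round(3))
E
```

```text
scene [1.14595143 0.08615685 0.82886241] -0.05167247310152944 403.05435536644717
top [0.50858185 0.05324873 1.03395762] -0.08517832908051684 388.20911801919686
0.1 [ 0.16642962 -0.54979899  0.21372108] [-3.10609683e+00 -4.59566807e-01 -1.55135107e-04] [[ 0.957  0.29  -0.   ]
 [ 0.29  -0.957  0.002]
 [ 0.    -0.002 -1.   ]]
```

View pics/top0.png

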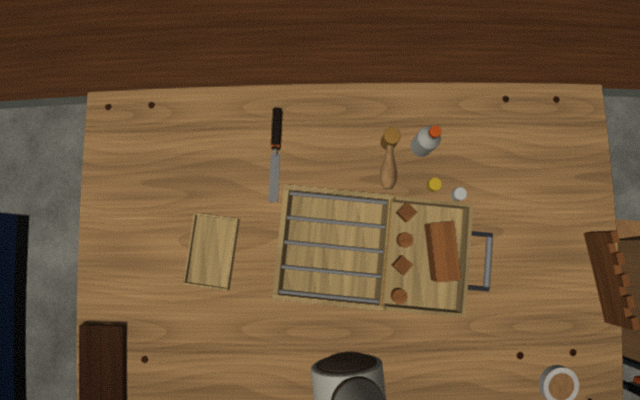

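View pics/scene0.png

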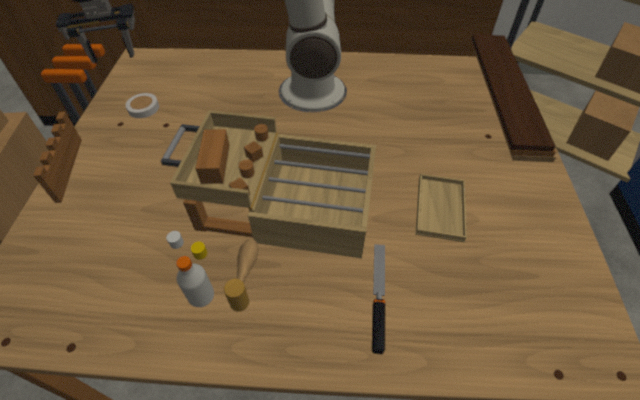

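Top view: riddle about (335,245), tray (430,257), handle (490,262), blank (442,250), offcuts (407,212), (405,240), (402,265), (399,297), and stock tray (212,252). Things that could be mistaken:
- **Yellow and white dowels:** (435,184) and (460,193), excluded by colour.
- **Dark blocks:** (610,280) and (103,360), not in the tipping tray, so neither is the blank.
- **Finger pulls on shelves at the edge:** not the handle.

I choose the bar at (490,262) as the handle and the block at (442,250) as the blank, and check both in one crop.

```bash
python3 - <<'E'
import cv2
a=cv2.imread('pics/top0.png'); cv2.imwrite('pics/crop1.png',cv2.resize(a[175:320,270:500],None,fx=3.4,fy=3.4,interpolation=cv2.INTER_CUBIC))
E
```

```text
(no output)
```

View pics/crop1.png

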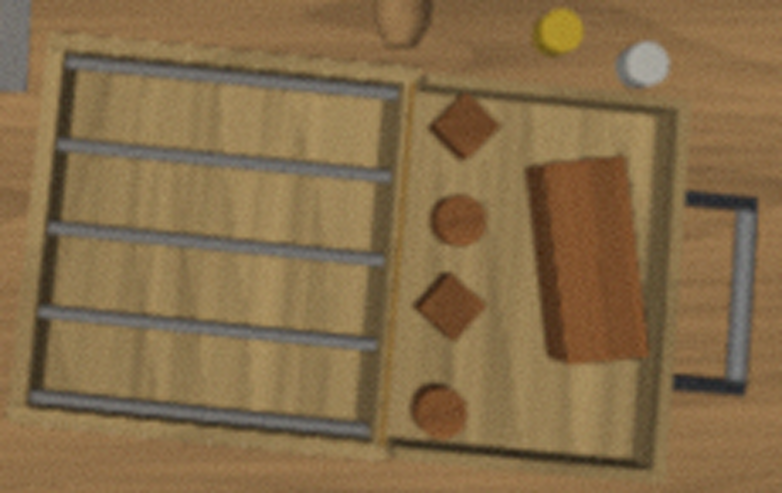

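Crop: the handle bar runs from crop (745,210) to (737,382) and the middle grate bar from (50,228) to (382,261). The blank is the big brown block inside the tray. The yellow and white dowels lie outside, so the choice holds.

```bash
cat >> h.py <<'E'
def grab(side_z=None): pass
E
python3 - <<'E'
from h import *
c=cam('top')
f=lambda L:[(270+x/3.4,175+y/3.4) for x,y in L]
H=plane(c,f([(745,210),(737,382)]),0.170); print('handle',H.round(4),H.mean(0).round(4))
B=plane(c,f([(50,228),(382,261),(68,62),(398,92),(32,398),(372,430)]),0.090); print('bars',B.round(4),'grate ctr',B.mean(0))
d=B[0]-B[1]; print('yaw of riddle y from world y',np.arctan2(-d[0],d[1]))
d=H[0]-H[1]; print('yaw by handle',np.arctan2(d[1],d[0]))
yaw=np.arctan2(-(B[0]-B[1])[0],(B[0]-B[1])[1]); 
print('pred handle',B.mean(0)[:2]+R.from_euler('z',yaw).as_matrix()[:2,:2]@[0,-.346])
a=c['image'];S=plane(c,[(195,213),(239,217),(229,290),(185,284)],0.022); print('stock',S.round(4),S.mean(0).round(4), np.linalg.norm(S-np.roll(S,1,0),axis=1))
# scene check of handle: project
e=cam('scene'); print('scene handle px',proj(e,H),'grate',proj(e,[B.mean(0)]))
g=a[170:340,160:260]; cv2.imwrite('pics/s.png',cv2.resize(g[:,:,::-1],None,fx=4,fy=3.5,interpolation=cv2.INTER_CUBIC)[:595])
E
```

```text
handle [[ 0.5136 -0.3072  0.17  ]
 [ 0.4017 -0.2967  0.17  ]] [ 0.4577 -0.302   0.17  ]
bars [[ 0.5095  0.1591  0.09  ]
 [ 0.4828 -0.0768  0.09  ]
 [ 0.6287  0.1456  0.09  ]
 [ 0.6033 -0.0917  0.09  ]
 [ 0.3897  0.1727  0.09  ]
 [ 0.3644 -0.0669  0.09  ]] grate ctr [0.49641162 0.04032726 0.09      ]
yaw of riddle y from world y -0.11284406883857245
yaw by handle -0.09370337163444536
pred handle [ 0.45745038 -0.30347213]
stock [[0.5887 0.4054 0.022 ]
 [0.5766 0.2871 0.022 ]
 [0.3871 0.3127 0.022 ]
 [0.4027 0.4298 0.022 ]] [0.4888 0.3587 0.022 ] [0.18761436 0.11892131 0.19117915 0.11808389]
scene handle px [[163.75219709 158.86015047]
 [181.13454701 126.81294415]] grate [[314.69882023 181.89796302]]
```

View pics/s.png

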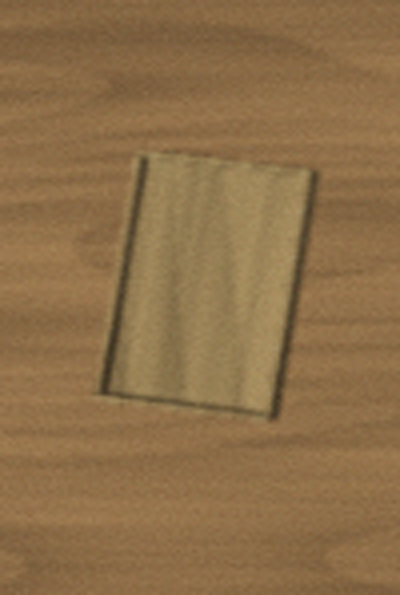

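The handle agrees by two routes: (0.4575,-0.3025,0.170), riddle yaw -0.11. The stock tray centre is (0.489,0.359), yaw about -0.12. First I turn the tool and narrow the fingers, then go above the handle.

```bash
python3 -m pendant '[0,0,0,0,0,1,0.55,0,0,0,0,0,1,0.55,0,0,0,0,0,1,0.55,0,0,0,0,0,0.87,0.55,0,0,0,0,0,0,0.55]' 20
cat >> h.py <<'E'
def rel(p,yaw_y=None):
    "shift (units of 30 mm) in tool axes and turn (units of 6 deg) so TCP is at p, pointing straight down, tool y at world angle yaw_y"
    s=env.observe(); M=R.from_rotvec(s['tool_rot']); e=np.array(s['eef_pos'])
    print('t',round(s['t'],2),'tcp',e.round(4),'open',round(s['opening'],4),'F',np.round(s['ft_force'],1),'grip',round(s['gripper_force'],1))
    print('shift units',(M.inv().apply(np.array(p)-e)/0.03).round(2))
    if yaw_y is not None:
        y=np.array([np.cos(yaw_y),np.sin(yaw_y),0]); z=np.array([0,0,-1.]); T=R.from_matrix(np.c_[np.cross(y,z),y,z])
        print('turn units',np.degrees((M.inv()*T).as_rotvec()/6).round(2))
E
python3 -c "
from h import *
rel([.4575,-.3025,.214],np.arctan2(-.994,-.11))"
```

```text
t: 0.7
eef_pos: [0.1665, -0.5502, 0.2143]
tool_rot: [-3.136, 0.175, 0.0]
ft_force: [0.1, 0.4, 0.4]
opening: 0.0538
gripper_force: 0.0
t 0.7 tcp [ 0.1665 -0.5502  0.2143] open 0.0538 F [0.1 0.4 0.4] grip 0.0
shift units [ 8.72 -9.29  0.02]
turn units [-0.    0.   -0.01]
```

```bash
python3 -m pendant '[0.87,-0.93,0,0,0,0,0.55,0.87,-0.93,0,0,0,0,0.55,0.87,-0.93,0,0,0,0,0.55,0.87,-0.93,0,0,0,0,0.55,0.87,-0.93,0,0,0,0,0.55]'
python3 -m pendant '[0.87,-0.93,0,0,0,0,0.55,0.87,-0.93,0,0,0,0,0.55,0.87,-0.93,0,0,0,0,0.55,0.87,-0.93,0,0,0,0,0.55,0.87,-0.93,0,0,0,0,0.55]' | tail -1
python3 -c "
from h import *
rel([.4575,-.3025,.151],np.arctan2(-.994,-.11))
c=cam('wrist');save(c,'w1.png');print(proj(c,[[.4575,-.3025,.17]]))"
```

```text
t: 1.2
eef_pos: [0.3127, -0.425, 0.2146]
tool_rot: [-3.137, 0.171, -0.0]
ft_force: [-0.2, -0.5, 0.1]
opening: 0.041
gripper_force: 0.0
gripper_force: 0.0
t 1.7 tcp [ 0.4579 -0.3009  0.2146] open 0.0416 F [ 1.6 -0.3  0.4] grip 0.0
shift units [-0.01  0.06  2.12]
turn units [ 0.   -0.    0.01]
[[318.30119127 222.95373305]]
```

View pics/w1.png

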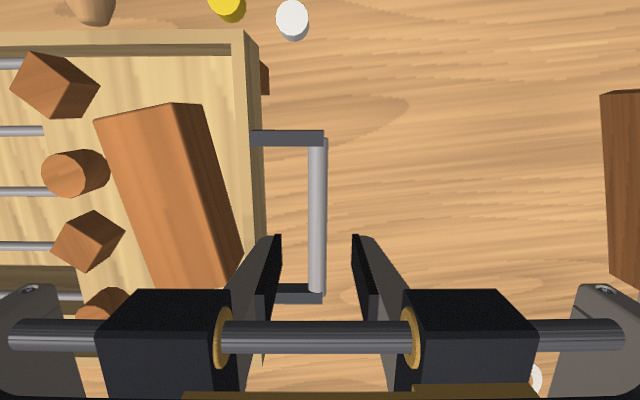

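The bar at column 317 (rows 135–292) is centred between the fingertips (275 and 357), so I descend and close.

```bash
python3 -m pendant '[0,0.03,0.7,0,0,0,0.55,0,0.03,0.7,0,0,0,0.55,0,0,0.7,0,0,0,0.55,0,0,0,0,0,0,1,0,0,0,0,0,0,1]' 15
python3 -m pendant '[0,0,0,0,0,0,1,0,0,0,0,0,0,1,0,0,0,0,0,0,1]' 15
python3 - <<'E'
from h import *
s=st();M=R.from_rotvec(s['tool_rot']); e=np.array(s['eef_pos'])
u=np.array([-.11,-.994,0]);u/=np.linalg.norm(u)  # outwards
p=lambda t:(.22*np.cos(t)-.045*np.sin(t))*u+np.array([0,0,.22*np.sin(t)+.045*np.cos(t)])
T=np.arange(0,1.04,.1)
print(np.c_[T[1:],np.array([M.inv().apply(p(b)-p(a))/.03 for a,b in zip(T,T[1:])]).round(2)])
E
```

```text
t: 2.25
eef_pos: [0.4565, -0.3039, 0.1518]
tool_rot: [-3.136, 0.173, 0.001]
ft_force: [-0.0, -0.5, 0.8]
opening: 0.0274
gripper_force: 0.0
t: 2.55
eef_pos: [0.4576, -0.3015, 0.1529]
tool_rot: [-3.132, 0.174, -0.002]
ft_force: [0.8, 9.7, 4.4]
opening: 0.0136
gripper_force: 15.0
[[ 0.1   0.   -0.19 -0.72]
 [ 0.2   0.   -0.26 -0.7 ]
 [ 0.3   0.   -0.33 -0.67]
 [ 0.4   0.   -0.4  -0.64]
 [ 0.5   0.   -0.46 -0.59]
 [ 0.6   0.   -0.51 -0.54]
 [ 0.7   0.   -0.57 -0.49]
 [ 0.8   0.   -0.61 -0.43]
 [ 0.9   0.   -0.65 -0.37]
 [ 1.   -0.   -0.68 -0.3 ]]
```

```bash
python3 -m pendant '[0,-0.15,-0.36,0,0,0,1,0,-0.12,-0.36,0,0,0,1,0,-0.13,-0.35,0,0,0,1,0,-0.13,-0.35,0,0,0,1,0,-0.16,-0.34,0,0,0,1]' 20
python3 -m pendant '[0,-0.17,-0.33,0,0,0,1,0,-0.20,-0.32,0,0,0,1,0,-0.20,-0.32,0,0,0,1,0,-0.23,-0.30,0,0,0,1,0,-0.23,-0.29,0,0,0,1]'
python3 -m pendant '[0,-0.13,-0.14,0,0,0,1,0,-0.13,-0.14,0,0,0,1,0,-0.13,-0.13,0,0,0,1,0,-0.13,-0.13,0,0,0,1,0,0,0,0,0,0,1]'
python3 - <<'E'
from h import *
c=cam('scene');save(c,'s2.png')
E
```

```text
t: 3.05
eef_pos: [0.4594, -0.2842, 0.2061]
tool_rot: [3.134, -0.175, 0.003]
ft_force: [3.5, -5.2, -5.6]
opening: 0.0134
gripper_force: 20.0
t: 3.55
eef_pos: [0.4628, -0.2548, 0.2541]
tool_rot: [3.13, -0.176, 0.004]
ft_force: [2.0, -7.8, -1.6]
opening: 0.0133
gripper_force: 20.0
t: 4.05
eef_pos: [0.4646, -0.2397, 0.2713]
tool_rot: [3.129, -0.176, 0.005]
ft_force: [0.0, -7.4, 2.8]
opening: 0.013
gripper_force: 20.0
```

View pics/s2.png

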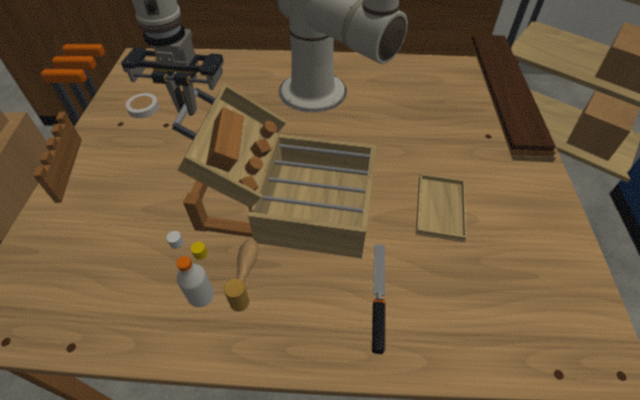

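The tray is at about 0.6 rad with the blank (225,138) and offcuts still in it. I go on slowly.

```bash
python3 -m pendant '[0,-0.12,-0.13,0,0,0,1,0,-0.12,-0.12,0,0,0,1,0,-0.13,-0.12,0,0,0,1,0,-0.13,-0.12,0,0,0,1,0,-0.14,-0.12,0,0,0,1]'
python3 -m pendant '[0,-0.14,-0.11,0,0,0,1,0,-0.15,-0.11,0,0,0,1,0,-0.15,-0.10,0,0,0,1,0,-0.15,-0.10,0,0,0,1,0,-0.15,-0.10,0,0,0,1]'
python3 -m pendant '[0,-0.16,-0.09,0,0,0,1,0,-0.16,-0.09,0,0,0,1,0,-0.16,-0.08,0,0,0,1,0,-0.16,-0.08,0,0,0,1,0,-0.16,-0.08,0,0,0,1]'
python3 -m pendant '[0,0,0,0,0,0,1,0,0,0,0,0,0,1,0,0,0,0,0,0,1,0,0,0,0,0,0,1,0,0,0,0,0,0,1]'
python3 - <<'E'
from h import *
a=cam('scene');b=cam('top');cv2.imwrite('pics/m3.png',np.vstack([a['image'][60:300,80:480],b['image'][150:340,150:550]])[:,:,::-1])
E
```

```text
t: 4.6
eef_pos: [0.4667, -0.2206, 0.2891]
tool_rot: [3.129, -0.176, 0.005]
ft_force: [1.4, -6.7, 1.1]
opening: 0.0128
gripper_force: 20.0
t: 5.1
eef_pos: [0.4692, -0.1985, 0.3052]
tool_rot: [3.129, -0.176, 0.006]
ft_force: [0.4, -6.7, 3.9]
opening: 0.0132
gripper_force: 20.0
t: 5.6
eef_pos: [0.4719, -0.1749, 0.3185]
tool_rot: [3.128, -0.177, 0.008]
ft_force: [0.0, -8.3, 6.3]
opening: 0.0134
gripper_force: 20.0
t: 6.1
eef_pos: [0.472, -0.1744, 0.3188]
tool_rot: [3.129, -0.176, 0.008]
ft_force: [-0.5, -5.6, 8.9]
opening: 0.0133
gripper_force: 20.0
```

View pics/m3.png

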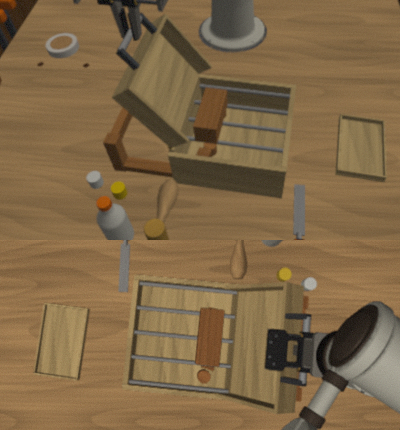

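The blank lies on the bars, crop (210,337), and the tray is at about 1.0 rad. One dowel shows at crop (204,377), which I'll check later. I lower the tray along the same arc.

```bash
python3 -m pendant '[0,0.34,0.12,0,0,0,1,0,0.68,0.30,0,0,0,1,0,0.65,0.37,0,0,0,1,0,0.61,0.43,0,0,0,1,0,0.57,0.49,0,0,0,1]' 
python3 -c "
from h import *
rel([.4580,-.3020,.1525])"
python3 -m pendant '[0,0.51,0.54,0,0,0,1,0,0.46,0.59,0,0,0,1,0,0.40,0.64,0,0,0,1,0,0.33,0.67,0,0,0,1,0,0,0,0,0,0,1]'
python3 -c "
from h import *
rel([.4576,-.3025,.1525])"
```

```text
t: 6.7
eef_pos: [0.4627, -0.2536, 0.2613]
tool_rot: [-3.127, 0.173, -0.002]
ft_force: [10.4, 13.5, -12.5]
opening: 0.0132
gripper_force: 20.0
t 6.7 tcp [ 0.4627 -0.2536  0.2613] open 0.0132 F [ 10.4  13.5 -12.5] grip 20.0
shift units [0.02 1.66 3.61]
t: 7.2
eef_pos: [0.4577, -0.297, 0.1829]
tool_rot: [-3.111, 0.173, 0.001]
ft_force: [16.7, 25.1, -11.9]
opening: 0.0129
gripper_force: 20.0
t 7.2 tcp [ 0.4577 -0.297   0.1829] open 0.0129 F [ 16.7  25.1 -11.9] grip 20.0
shift units [0.02 0.21 1.01]
```

```bash
python3 -m pendant '[0,-0.05,0.34,0,0,0,1,0,-0.02,0.34,0,0,0,1,0,-0.02,0.3,0,0,0,1,0,0,0,0,0,0,1,0,0,0,0,0,0,1]' 8
python3 -m pendant '[0,0,0,0,0,0,0.55,0,0,0,0,0,0,0.55,0,0,0,0,0,0,0.55]'
python3 -m pendant '[0,0,-0.8,0,0,0,0.55,0,0,-0.8,0,0,0,0.55,0,0,-1,0,0,0,0.55,0,0,-1,0,0,0,0.3,0,0,-1,0,0,0,0]'
python3 - <<'E'
from h import *
a=cam('scene');b=cam('top');save(b,'b.png');save(a,'a.png')
x=cv2.resize(a['image'][100:260,160:390],None,fx=2.4,fy=2.0);y=cv2.resize(b['image'][175:320,270:500],None,fx=2.4,fy=1.9)
cv2.imwrite('pics/m4.png',np.vstack([x,y])[:598,:,::-1])
E
```

```text
t: 7.7
eef_pos: [0.4569, -0.3014, 0.1601]
tool_rot: [-3.129, 0.174, 0.001]
ft_force: [3.5, 8.8, -1.2]
opening: 0.0134
gripper_force: 8.0
t: 8.0
eef_pos: [0.4565, -0.3055, 0.1609]
tool_rot: [3.136, -0.175, 0.0]
ft_force: [0.2, 0.6, -0.4]
opening: 0.0357
gripper_force: 0.0
t: 8.5
eef_pos: [0.4562, -0.3053, 0.2998]
tool_rot: [3.136, -0.176, -0.0]
ft_force: [0.1, 0.2, -0.6]
opening: 0.0552
gripper_force: 0.0
```

View pics/m4.png

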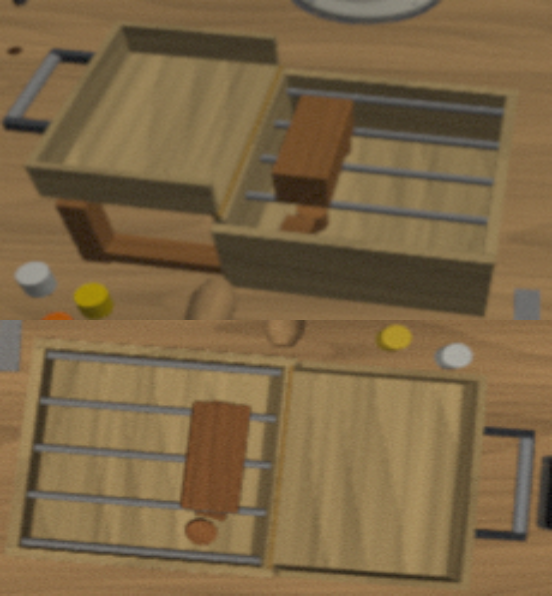

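The tray is empty and the blank lies flat across the bars, bottom panel (215,458). One dowel is visible inside the box at (201,531), with others showing below the blank. I measure the blank.

```bash
python3 - <<'E'
from h import *
def meas(c,z,box):
    x0,x1,y0,y1=box
    a=c['image'];hsv=cv2.cvtColor(a,cv2.COLOR_RGB2HSV).astype(int);m=np.zeros(a.shape[:2],np.uint8)
    r=a[...,0].astype(float);b=a[...,2].astype(float)
    m[y0:y1,x0:x1]=((r/(a[...,1]+1.)>1.45)[y0:y1,x0:x1])*255
    m=cv2.morphologyEx(m,cv2.MORPH_OPEN,np.ones((5,5),np.uint8))
    for k in cv2.findContours(m,cv2.RETR_EXTERNAL,cv2.CHAIN_APPROX_NONE)[0]:
        if cv2.contourArea(k)<60: continue
        P=plane(c,k.reshape(-1,2),z)[:,:2]
        rc=cv2.minAreaRect((P*1000).astype(np.float32)); print('px',cv2.boundingRect(k),'area',cv2.contourArea(k),'rect mm',np.round(rc[0],1),np.round(rc[1],1),'corners',cv2.boxPoints(rc).round(0).tolist())
c=cam('top'); meas(c,.144,(290,388,195,308))
E=np.array([.4964,.0403]);y=-.11
B=R.from_euler('z',y).as_matrix()[:2,:2]
print('inner -y wall mid',E+B@[0,-.12])
E
```

```text
px (348, 281, 10, 11) area 65.5 rect mm [4.083e+02 1.000e-01] [20.4 22.4] corners [[397.0, -10.0], [419.0, -10.0], [420.0, 10.0], [397.0, 10.0]]
px (346, 219, 27, 57) area 1093.0 rect mm [496.8 -17.1] [ 52.  126.3] corners [[431.0, -36.0], [557.0, -50.0], [562.0, 1.0], [437.0, 16.0]]
inner -y wall mid [ 0.4832266  -0.07897473]
```

```bash
python3 -c "
from h import *
rel([.497,-.017,.175],np.arctan2(-.994,-.111))"
```

```text
t 8.65 tcp [ 0.4572 -0.3063  0.3008] open 0.0672 F [ 0.2 -0.6 -0.7] grip 0.0
shift units [ 0.22 -9.74  4.16]
turn units [ 0.03 -0.04 -0.01]
```

```bash
python3 -m pendant '[0.02,-0.97,0,0,0,0,0.2,0.02,-0.97,0,0,0,0,0.2,0.02,-0.97,0,0,0,0,0.2,0.02,-0.97,0.2,0,0,0,0.2,0.02,-0.97,0.4,0,0,0,0.2]' 40 >/dev/null
python3 -m pendant '[0.02,-0.97,0.6,0,0,0,0.2,0.02,-0.97,0.7,0,0,0,0.2,0.02,-0.98,0.7,0,0,0,0.2,0.02,-0.98,0.8,0,0,0,0.2,0.02,-0.98,0.76,0,0,0,0.2]' >/dev/null
python3 - <<'E'
from h import *
rel([.497,-.017,.112],np.arctan2(-.994,-.111))
c=cam('wrist');save(c,'w2.png')
E
```

```text
t 9.65 tcp [ 0.4937 -0.0143  0.1707] open 0.0733 F [ 0.3 -0.1  0.1] grip 0.0
shift units [0.12 0.08 1.95]
turn units [-0.    0.03 -0.01]
```

View pics/w2.png

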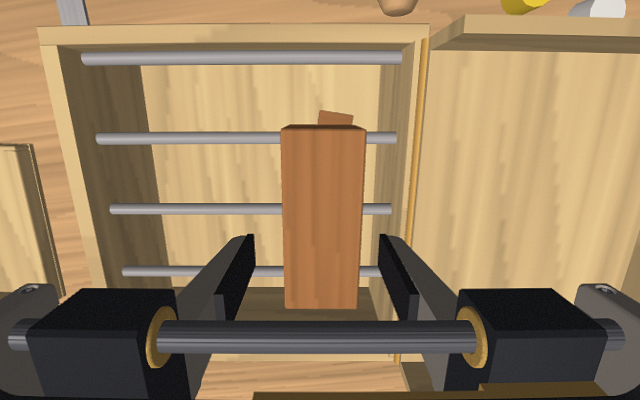

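The blank (columns 282–362) sits between the fingertips (250 and 383), with an offcut lower behind it at (335,117). I descend and grip.

```bash
python3 -m pendant '[0.06,0.04,0.65,0,0,0,0.2,0.06,0.04,0.65,0,0,0,0.2,0,0,0.65,0,0,0,0.2,0,0,0,0,0,0,1,0,0,0,0,0,0,1]' 40
python3 -m pendant '[0,0,0,0,0,0,1,0,0,0,0,0,0,1,0,0,0,0,0,0,1]' 40
python3 -m pendant '[0,0,-0.4,0,0,0,1,0,0,-0.8,0,0,0,1,0,0,-0.9,0,0,0,1,0,0,-0.9,0,0,0,1,0,0,0,0,0,0,1]'
python3 - <<'E'
from h import *
rel([.489,.359,.15],np.arctan2(-.994,-.118))
c=cam('scene');b=cam('top');x=cv2.resize(c['image'][100:260,160:390],None,fx=2.4,fy=2.0);y=cv2.resize(b['image'][175:320,270:500],None,fx=2.4,fy=1.9)
cv2.imwrite('pics/m5.png',np.vstack([x,y])[:598,:,::-1])
E
```

```text
t: 10.2
eef_pos: [0.4975, -0.0185, 0.1141]
tool_rot: [-3.136, 0.175, 0.003]
ft_force: [0.4, -0.2, 0.5]
opening: 0.0596
gripper_force: 0.0
t: 10.5
eef_pos: [0.4986, -0.0186, 0.1153]
tool_rot: [3.136, -0.175, 0.001]
ft_force: [-0.0, 0.6, -0.9]
opening: 0.0535
gripper_force: 40.0
t: 11.0
eef_pos: [0.5012, -0.0192, 0.2098]
tool_rot: [3.135, -0.175, 0.014]
ft_force: [1.1, 0.1, -2.1]
opening: 0.0536
gripper_force: 40.0
t 11.0 tcp [ 0.5012 -0.0192  0.2098] open 0.0536 F [ 1.1  0.1 -2.1] grip 40.0
shift units [ -1.82 -12.49   1.96]
turn units [ 0.01 -0.09  0.07]
```

View pics/m5.png

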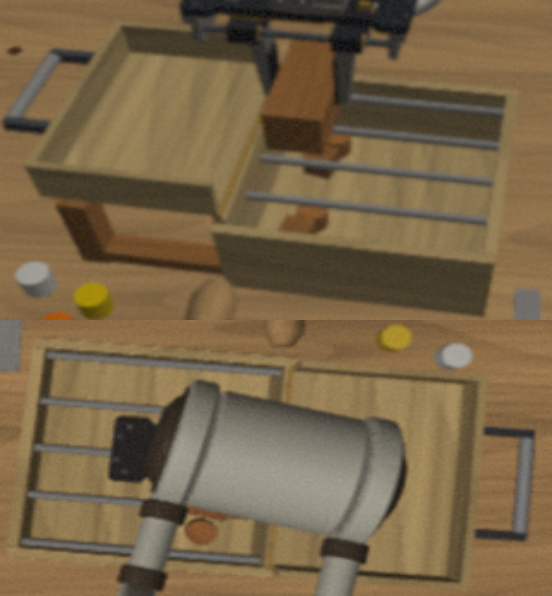

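The blank is lifted level and the offcuts seen are down inside the box. I carry the blank over to the stock tray.

```bash
python3 -m pendant '[-0.1,-0.5,0,0,0,0,1,-0.13,-0.9,0,0,0,0,1,-0.13,-0.9,0,0,0,0,1,-0.13,-0.9,0,0,0,0,1,-0.13,-0.9,0,0,0,0,1]' >/dev/null
python3 -m pendant '[-0.13,-0.9,0,0,0,0,1,-0.13,-0.9,0,0,0,0,1,-0.13,-0.9,0,0,0,0,1,-0.13,-0.9,0,0,0,0,1,-0.13,-0.9,0,0,0,0,1]' >/dev/null
python3 -m pendant '[-0.13,-0.9,0.2,0,0,0,1,-0.13,-0.9,0.4,0,0,0,1,-0.13,-0.9,0.6,0,0,0,1,-0.13,-0.8,0.6,0,0,0,1,-0.1,-0.4,0.2,0,0,0,1]' >/dev/null
python3 -m pendant '[0,0,0,0,0,0,1,0,0,0,0,0,0,1]'
python3 - <<'E'
from h import *
rel([.488,.359,.032],np.arctan2(-.994,-.118))
c=cam('scene');b=cam('top');x=cv2.resize(c['image'][130:260,180:500],None,fx=2.2,fy=2.2);y=cv2.resize(b['image'][175:310,160:480],None,fx=2.2,fy=2.2)
cv2.imwrite('pics/m6.png',np.vstack([x,y])[:598,:,::-1])
E
```

```text
t: 12.8
eef_pos: [0.4835, 0.3602, 0.1447]
tool_rot: [3.136, -0.174, -0.0]
ft_force: [1.6, 0.4, -2.2]
opening: 0.0533
gripper_force: 40.0
t 12.8 tcp [0.4835 0.3602 0.1447] open 0.0533 F [ 1.6  0.4 -2.2] grip 40.0
shift units [0.16 0.02 3.76]
turn units [0.01 0.   0.07]
```

View pics/m6.png

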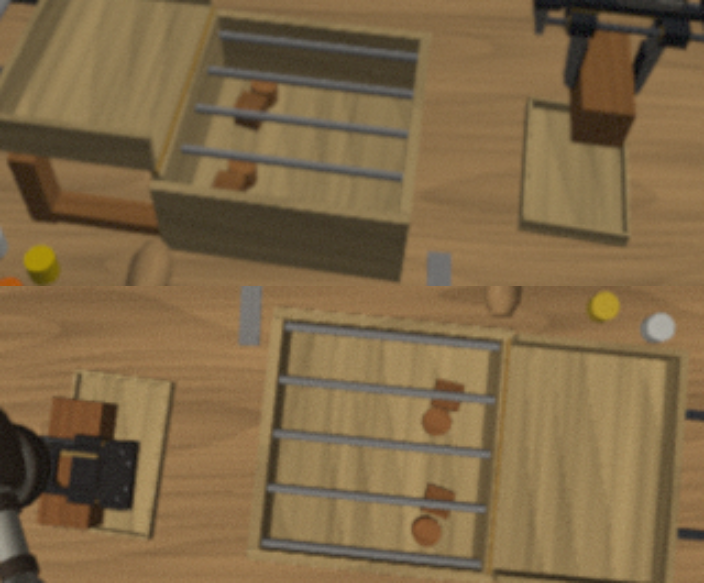

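All four offcuts lie on the box floor under the bars, lower panel (448,394), (436,420), (437,500), (427,530). The blank hangs over the stock tray, so I lower it gently.

```bash
python3 -m pendant '[0.05,0,0.7,0,0,0.07,1,0.05,0,0.9,0,0,0,1,0.05,0,0.9,0,0,0,1,0,0,0.6,0,0,0,1,0,0,0.3,0,0,0,1]' >/dev/null
python3 -m pendant '[0,0,0.15,0,0,0,1,0,0,0.1,0,0,0,1,0,0,0,0,0,0,1]' 
python3 -c "
from h import *
rel([.488,.359,.030],np.arctan2(-.994,-.118))"
```

```text
t: 13.7
eef_pos: [0.4888, 0.3601, 0.0361]
tool_rot: [-3.135, 0.187, -0.002]
ft_force: [0.3, 0.3, -2.0]
opening: 0.0536
gripper_force: 40.0
t 13.7 tcp [0.4888 0.3601 0.0361] open 0.0536 F [ 0.3  0.3 -2. ] grip 40.0
shift units [-0.02  0.04  0.2 ]
turn units [-0.01 -0.01 -0.01]
```

```bash
python3 -m pendant '[0,0,0.08,0,0,0,1,0,0,0.06,0,0,0,1,0,0,0.04,0,0,0,1,0,0,0,0,0,0,1,0,0,0,0,0,0,1]' 
python3 -m pendant '[0,0,0.04,0,0,0,1,0,0,0.03,0,0,0,1,0,0,0,0,0,0,1]'
```

```text
t: 14.2
eef_pos: [0.4884, 0.3602, 0.0303]
tool_rot: [-3.136, 0.186, -0.001]
ft_force: [-0.3, -0.3, 1.8]
opening: 0.0537
gripper_force: 40.0
t: 14.5
eef_pos: [0.4885, 0.3602, 0.0303]
tool_rot: [3.136, -0.186, 0.0]
ft_force: [-7.9, -4.7, 15.2]
opening: 0.0543
gripper_force: 40.0
```

Contact is made (15 N upward). I ease off, release partway and retreat.

```bash
python3 -m pendant '[0,0,-0.05,0,0,0,1,0,0,0,0,0,0,0.25,0,0,0,0,0,0,0.25,0,0,0,0,0,0,0.25,0,0,0,0,0,0,0.25]' 
python3 -m pendant '[0,0,-0.5,0,0,0,0.25,0,0,-0.8,0,0,0,0.25,0,0,-1,0,0,0,0.25,0,0,-1,0,0,0,0.25,0,0,-1,0,0,0,0.25]'
python3 -m pendant '[0,0.9,0,0,0,0,0.25,0,0.9,0,0,0,0,0.25,0,0.9,-0.5,0,0,0,0.25,0,0.9,-0.5,0,0,0,0.25,0,0.9,0,0,0,0,0.25]'
python3 - <<'E'
from h import *
c=cam('scene');b=cam('top');x=cv2.resize(c['image'][130:260,180:500],None,fx=2.2,fy=2.2);y=cv2.resize(b['image'][175:310,160:480],None,fx=2.2,fy=2.2)
cv2.imwrite('pics/m7.png',np.vstack([x,y])[:598,:,::-1])
print(proj(b,[[.4575,-.3025,.17],[.4575,-.3025,.155]]),env.observe()['ft_force'])
E
```

```text
t: 15.0
eef_pos: [0.4881, 0.36, 0.029]
tool_rot: [3.136, -0.187, -0.0]
ft_force: [-0.1, 0.0, -0.3]
opening: 0.0691
gripper_force: 0.0
t: 15.5
eef_pos: [0.4883, 0.3601, 0.1607]
tool_rot: [-3.135, 0.186, -0.002]
ft_force: [0.2, -0.1, -0.0]
opening: 0.0691
gripper_force: 0.0
t: 16.0
eef_pos: [0.4736, 0.2254, 0.1919]
tool_rot: [-3.135, 0.186, -0.009]
ft_force: [0.5, 0.6, 0.5]
opening: 0.0694
gripper_force: 0.0
[[488.25238862 262.02265807]
 [485.58279979 261.69705645]] [0.19783826 0.57589403 0.05106907]
```

View pics/m7.png

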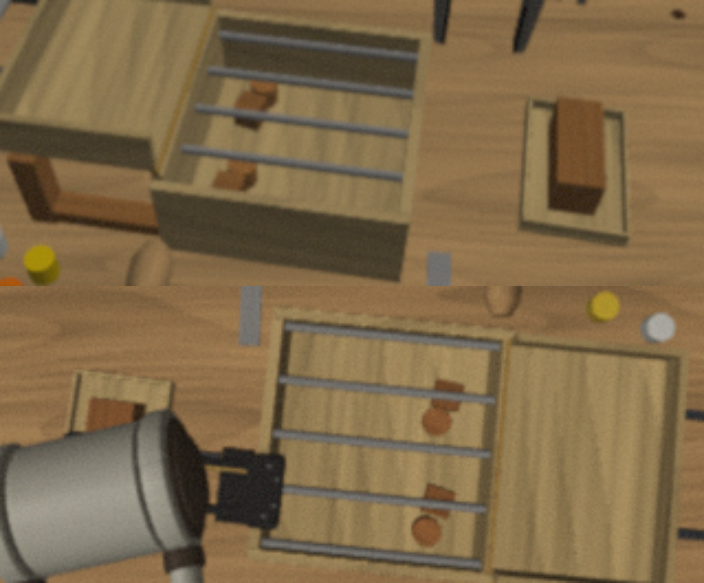

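The blank lies flat inside the stock tray, top panel (578,155), and the four offcuts are in the box. I check that the tray is level against its first picture, then hand in.

```bash
python3 - <<'E'
from h import *
c=cam('scene'); o=cv2.imread('pics/scene0.png',0)[115:170,155:198].astype(np.float32); n=cv2.cvtColor(c['image'],cv2.COLOR_RGB2GRAY)[115:170,155:198].astype(np.float32)
sh,_=cv2.phaseCorrelate(o,n); d=np.abs(o-n).mean(); print('handle shift px',sh,d, 'per 0.08rad', proj(c,[[.4575,-.3025,.187]])-proj(c,[[.4575,-.3025,.17]]))
if np.hypot(*sh)<1.5: print(env.job_done())
E
```

```text
handle shift px (0.5214576123271577, -0.05275420746943382) 4.1331925 per 0.08rad [[-2.00842573 -5.2968796 ]]
the job is handed in; nothing more can be done
None
```

The job is handed in at about 16 s: the blank lies flat in the stock tray, all four offcuts are in the box, and the tipping tray is back down level; I never moved the arm near the mallet, chisel or glue, and no verdict came back.

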